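Index a coupling hub to its pointer and seat the taper sleeve

ROBOT

A 6-joint arm with a two-finger parallel gripper is mounted at the origin on the work surface. World frame = base frame: x ahead of the robot, y to its left, z up, the work surface at z = 0. Lengths are in mm, angles in rad, forces in N, time in s.
With the tool pointing down it reaches from about 250 to 775 mm from the base axis. Payload 4 kg.
Tool frame: the origin (TCP) lies on the centre line of the jaws, within the pads' length; the fingertips stand 19 mm ahead of it and the grasp point (between the pads) is the TCP; z points along the fingers, y is the line along which they close (so a half turn about z gives the same grasp; the last joint's range is limited). The gripper opens to 94 mm and grips with 3 to 60 N. Pads are 16 mm wide; open, the fingers measure 119 mm over their backs; the gripper's body (75 mm by 177 mm) begins 78 mm behind the grasp point.
Start: joints at [1.023, 0.087, 1.371, -0, 1.684, -0.103], TCP at [236.664, 496.496, 224.506] pointing down, gripper open.
Joint ranges: [-3.1, 3.1], [-0.76, 2.03], [0.27, 2.55], [-1.08, 4.22], [0.17, 2.65], [-2.57, 2.57]. Speed limits (rad/s): [2.79, 2.79, 3.14, 3.14, 3.14, 3.14].

INTERFACE

Orientations are given as a 3x3 rotation matrix whose columns are the frame's x, y, z axes.
In Python, from bench import * gives the robot as it stands. The module is installed in compiled form; this text tells all that it offers.
- The arm moves only by the tool apply_moves, never from a script. Its argument "targets" is a list of rows, each an object of numbers: "x", "y", "z": the shift along the tool's x, y, z in cm; "yaw": the turn about the tool's z in degrees; "hand": the opening, from 0 (shut) to 1 (fully open). A call has 1 to 10 rows; each row shifts and turns the commanded pose from where the row before left it, along the tool's axes as they then stand; what a row does not reach is not made up. A row lasts 1/10 s, in which the tool goes at most 50 mm and 8.59 degrees, less where a joint would pass 70% of its speed; a pose out of reach is approached as far as the arm can. A call is refused whole if a number of a shift passes 5 or a number of a turn 8.59, either way. A call with a gripper value outside its range is refused whole. The fingers move at their own pace and stop on an object; "grip_force" is the grip in N (left out, the last holds). Time passes only in rows, so rows that do not move let the fingers close. It gives the time, the measured TCP pose, the force, the opening and the grip force at its end, in the units of the state.
- read_state(): the state, without advancing time (a new reading comes with each control period).
- capture(name): name is "side" or "top" or "wrist"; returns (picture, depth): 384x512x3 uint8, red, green, blue; 384x512 float32, mm along the optical axis (not along the pixel's ray), 0 where there is no reading.
- calibration(name): a dict with "fx", "fy", "cx", "cy" (pixels), "distortion" ([k1, k2, p1, p2, k3] as OpenCV has them; the pictures are not rectified), "world_to_cam" (4x4, takes a point from world to camera coordinates); the wrist camera has in their place "mount" (4x4, takes a point from camera to tool coordinates, whose origin is the TCP and whose axes are the flange's). Camera axes: x right, y down, z forward; pixel columns grow to the right and rows downward; lengths in mm; the calibration is good to about 2 mm. A picture is of the moment at which its call begins: read the wrist's pose just before it. calibration takes no time and is no camera call.
- close_job(): hands the job in; it is judged then, once.
The state is a dict: "time": time; "qpos": joint angles; "qvel": joint speeds; "tau": joint torques, N m; "tool_pos": TCP position; "ee_rot": TCP orientation; "ft_force": force on the tool from outside, world axes, zero at the start; "ft_torque": the same for the moment, N m; "grip_width": opening from 0.0 (shut) to 1.0 (fully open); "grip_force": force on a finger pad.
Only numpy, scipy, OpenCV 4.12 (cv2) and the standard library are available. Lean on these libraries where they do the work, as an engineer would, in place of code of your own. Each camera call takes 0.05 s, during which the arm holds its last target. There are 200 camera calls.

TASK

On the counter a three-lugged coupling hub sits on its indexing stand. First push the hub round by the flanks of its lugs until the notched lug squarely faces the pointer on the stand's base; then pick up the tapered sleeve by its neck, lower it (do not drop it) into the hub's tapered bore until its head rests flat on the hub, and let go, with the notch still facing the pointer. Leave the bolts and the nut where they stand.

Things in the scene. Friction and masses are not known exactly. Their poses are not given: they have to be found in the camera images.
- stand: fixed dark steel indexing stand: round base plate 244 mm across, 20 mm thick, on the counter; origin at the centre of its underside, on the hub's vertical turning axis; z up, x points from the axis to the pointer. Any yaw.
- pointer (a point): point on the centre line of the small pointer, 84 mm from the axis, at its top, 28 mm above the counter. The pointer is a white-painted arrow 35 mm long and up to 26 mm wide, raised 8 mm on the base plate, lying radially 84 to 119 mm from the axis, its tip pointing inward at the axis. The hub's lugs, and a finger at their height, pass above it.
- hub (a joint): turning angle of the hub about the vertical axis, rad, growing counter-clockwise seen from above; at 0 (or any whole turn, 6.283) the notch faces the pointer. It turns either way without meeting a stop; stiff bearing, about 0.3 N m (some 4 N at a lug), stays where it is left.
- notch (a point): mouth of the hub's notch, at the upper face, 84 mm from the axis. The steel hub has three equal lugs 120 degrees apart; each is a rectangle 64 mm wide, flanks parallel to its middle radius, reaching 84 mm from the axis, from 60 to 84 mm above the counter. Only one has a notch in the middle of its end: 16 mm wide, 18 mm deep radially, right through.
- bore (a point): centre of the bore's mouth in the hub's flat upper face, on the axis, 84 mm above the counter. The bore tapers from 65 mm diameter at the mouth to 44 mm at 42 mm below. The hub's disc between the lugs is 104 mm in diameter; there a finger can go down beside a lug, beyond 55 mm from the axis, to 40 mm above the counter.
- sleeve: bright steel sleeve standing upright, small end down, about 0.5 kg, 84 mm tall; origin at the centre of its lower end, z up. Tapered barrel 40 mm long, diameter 43 (bottom) to 63 mm; head 76 mm diameter, 40 to 50 mm above the origin; hollow neck 40 mm diameter, 50 to 84 mm above the origin (grip here). When home the barrel has about 1 mm clearance and the head lies on the hub.
- head (a point): centre of the underside of the sleeve's head, on its axis, 40 mm above the sleeve's origin; comes to bore when fully home.
- bolt1: bystander: large steel hex bolt standing on its head, head 53 mm across corners, 74 mm tall; origin at the centre of its underside
- bolt2: bystander: like bolt1, 64 mm tall
- nut: bystander: large steel nut lying flat, 68 mm wide, 29 mm tall; origin at the centre of its underside
Not all that is in view belongs to the job. Leave any orange look-alike of the sleeve alone.

How it is judged (in metres and radians):
On the way, in this order (a step that is already met when the one before it is completed fails the run):
1. the notch faces the pointer (its mouth within 6 mm of the pointer's line) and the hub stands still, the sleeve not yet in it (horizontal distance between notch and pointer below 0.006 m and velocity of joint hub between -0.05 and 0.05 rad/s and horizontal distance between head and bore above 0.05 m), for 0.3 s.
2. the sleeve is lowered, still held, to less than 15 mm above home in the bore (contact force between the fingers and sleeve above 0.5 N and horizontal distance between head and bore below 0.008 m and z of head in the frame of bore below 0.015 m), for 0.05 s.
At the end, for the whole second after the job is handed in: The notch's mouth lies within 6 mm (about 4 degrees) of the pointer's line; the sleeve is home in the bore, head flat on the hub within 2.5 mm, centred within 3 mm, upright within 0.04 rad, and at rest (horizontal distance between notch and pointer below 0.006 m and horizontal distance between head and bore below 0.003 m and z of head in the frame of bore between -0.0025 and 0.0025 m and angle between sleeve's own z axis and vertical below 0.04 rad and linear speed of sleeve below 0.02 m/s); the robot touches nothing.
It fails at once if a bolt or the nut moved more than 30 mm (distance of any of bolt1, bolt2, nut from where it was at the start of the episode above 0.03 m).
It also fails if it takes over 58 s, if anything falls off the work surface, if the arm or the gripper's body presses on something with over 40 N, if the wrist force passes 120 N, or if a joint passes its speed limit or range.

## Working session

There is one attempt and no reset: what is moved stays moved. The work goes in short steps, Python scripts to look and compute and a tool call to move; the robot and the scene stay as the last step left them, time stands still between calls to the robot, and variables do not carry over. Pictures are saved under pics/ and viewed, at most 10 in all, crops included, and the job is handed in when it is done.

Besides the shell and the picture viewer there is one more tool, called as name([rows], argument=value, ...), one row to a line, values as JSON. apply_moves: Moves the arm, as the interface text tells. Its arguments: {"type":"object","properties":{"targets":{"type":"array"},"grip_force":{"type":"number"}},"required":["targets"]}

```bash
mkdir -p pics
cat > h.py <<'E'
from bench import *
import numpy as np, cv2
def snap(n,f):
    p,d=capture(n); cv2.imwrite(f'pics/{f}.png',p[:,:,::-1]); np.save(f'pics/{f}.npy',d); return p,d
def pose(n):
    c=calibration(n)
    if 'world_to_cam' in c: return c,np.linalg.inv(np.array(c['world_to_cam']))
    s=read_state(); T=np.eye(4); T[:3,:3]=np.array(s['ee_rot']); T[:3,3]=s['tool_pos']
    return c,T@np.array(c['mount'])
def ray(c,T,uv):
    K=np.array([[c['fx'],0,c['cx']],[0,c['fy'],c['cy']],[0,0,1.]])
    q=cv2.undistortPoints(np.array([[uv]],float),K,np.array(c['distortion'],float))[0,0]
    return T[:3,:3]@np.array([q[0],q[1],1.]),T[:3,3]
def atz(c,T,uv,z):
    r,o=ray(c,T,uv); return o+r*(z-o[2])/r[2]
def atd(c,T,uv,d):
    r,o=ray(c,T,uv); return o+r*d
E
python3 - <<'E'
from h import *
s=read_state(); print(s['time'],np.round(s['ee_rot'],3),s['grip_width'])
for n in('top','side'):
    snap(n,n+'0'); c,T=pose(n); print(n,T[:3,3])
print(calibration('wrist')['mount'])
a=cv2.imread('pics/top0.png'); cv2.imwrite('pics/top0b.png',cv2.resize(a,(800,600),interpolation=cv2.INTER_CUBIC))
E
```

```text
0.0 [[-0.903  0.43  -0.001]
 [ 0.43   0.903 -0.002]
 [ 0.    -0.002 -1.   ]] 1.0000765923178947
top [ 511.9544615   -55.56541279 1346.51486703]
side [  37.09222094 -682.85557076  852.1036558 ]
[[ 3.81174950e-04 -9.62376325e-01 -2.71719826e-01  8.03079933e+01]
 [ 9.99999863e-01  2.69698494e-04  4.47606102e-04  8.30160804e-01]
 [-3.57483087e-04 -2.71719960e-01  9.62376296e-01 -1.59705436e+02]
 [ 0.00000000e+00  0.00000000e+00  0.00000000e+00  1.00000000e+00]]
```

View pics/top0b.png

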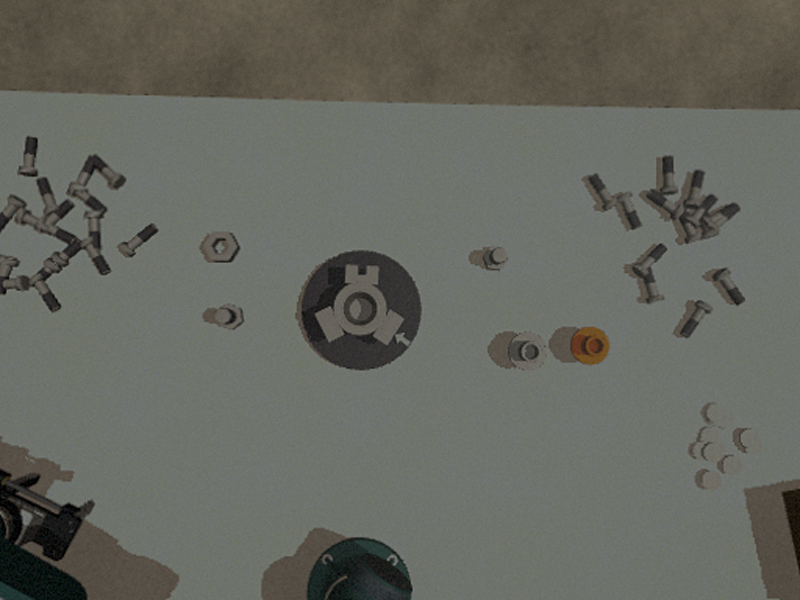

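View pics/side0.png

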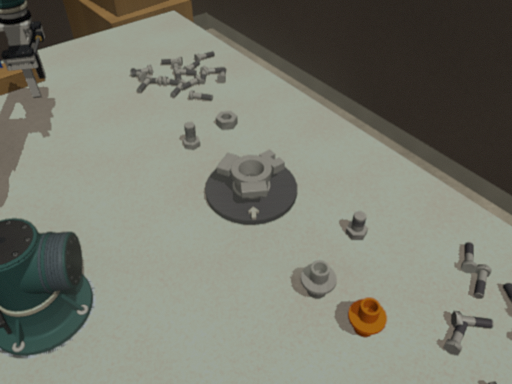

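The top view (800x600 enlargement) shows the hub at (360,308), the notched lug at (362,270) and the white pointer at (402,338). The sleeve candidates are silver at (527,350) and orange at (590,345); the bright steel silver one fits the description, and the orange one is the look-alike. I'll confirm in a crop.

Run:
```python
from h import *
a=cv2.imread('pics/top0.png')[155:245,185:395]
a=cv2.convertScaleAbs(a,alpha=1.4)
cv2.imwrite('pics/crop0.png',cv2.resize(a,None,fx=3.8,fy=3.8,interpolation=cv2.INTER_CUBIC))
```

```text
(no output)
```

View pics/crop0.png

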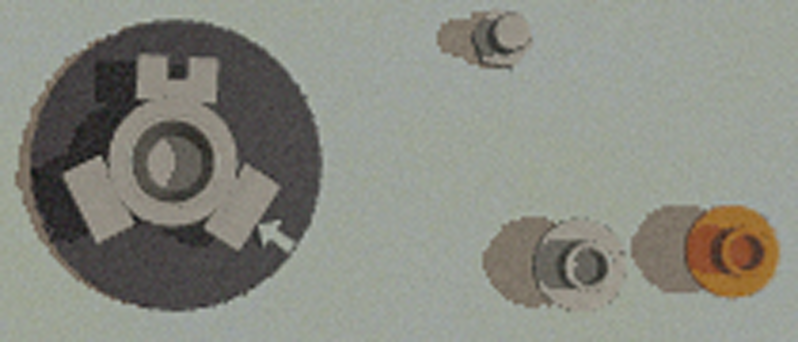

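The crop shows the hub bore at (173,162), the notch mouth at (177,57) and the pointer from its tip (258,226) to its tail (294,246). The silver sleeve's neck top is at (588,266), and the orange look-alike is at (742,253).

Run:
```python
from h import *
c,T=pose('top'); d=np.load('pics/top0.npy')
P=lambda u,v:np.array([185+(u+.5)/3.8-.5,155+(v+.5)/3.8-.5])
def g(n,u,v,z):
    p=P(u,v); i=np.round(p).astype(int); q=atz(c,T,p,z)
    print(n,np.round(q,1),'depth->',np.round(atd(c,T,p,d[i[1],i[0]])[2],1)); return q
base=g('base',171,165,20)
# base from edges
e=[g('e',*p,20) for p in((33,165),(321,165),(173,20),(173,310))]
print('ctr',(e[0]+e[1])/2,(e[2]+e[3])/2)
b=g('bore',173,162,84);n=g('notch',177,57,84);L=g('lugL',(65+102)/2-5,(190+240)/2-8,84);R=g('lugR',(279+244)/2,(186+249)/2,84)
t=g('tip',258,226,28);k=g('tail',294,246,28)
g('sleeve',588,266,84);g('bolt2?',508,32,70); g('orange',742,253,84)
# hub upper face centroid from depth
for nm,lo,hi,box in(('hub',78,90,(165,280,185,275)),('neck',78,92,(205,245,325,355)),('head',42,56,(205,245,325,355))):
    pts=[]
    for v in range(box[0],box[1]):
        for u in range(box[2],box[3]):
            if d[v,u]>0:
                q=atd(c,T,(u,v),d[v,u])
                if lo<q[2]<hi: pts.append(q)
    pts=np.array(pts); print(nm,len(pts),pts.mean(0).round(1) if len(pts) else '', pts[:,2].std() if len(pts) else '', cv2.minEnclosingCircle(pts[:,:2].astype(np.float32)) if len(pts) else '')
a=lambda q,o:np.degrees(np.arctan2(q[1]-o[1],q[0]-o[0]))
for o in(b,base): print(a(n,b),a(t,o),a(k,o),np.hypot(*(t-o)[:2]),np.hypot(*(n-b)[:2]))
```

```text
base [563.6  10.4  20. ] depth-> 29.2
e [561.3 125.1  20. ] depth-> 20.3
e [ 566.1 -114.9   20. ] depth-> 15.2
e [685.2  11.4  20. ] depth-> 21.6
e [443.1   5.9  20. ] depth-> 16.1
ctr [563.69564993   5.12462426  20.        ] [564.18907159   8.67741594  20.        ]
bore [563.5   5.6  84. ] depth-> 30.6
notch [647.3   4.3  84. ] depth-> 20.1
lugL [526.3  79.6  84. ] depth-> 79.1
lugR [520.8 -65.5  84. ] depth-> 82.3
tip [514.1 -63.2  28. ] depth-> 31.0
tail [498.2 -93.4  28. ] depth-> 18.2
sleeve [ 487.5 -325.5   84. ] depth-> 58.5
bolt2? [ 674.7 -262.    70. ] depth-> 62.4
orange [ 500.3 -447.7   84. ] depth-> 54.5
hub 1254 [562.7   6.8  83.5] 2.4769965071834905 ((566.1767578125, 6.9023118019104), 88.29981231689453)
neck 76 [ 488.  -324.8   83.6] 2.7809124875049474 ((487.6647644042969, -324.9810485839844), 19.92380714416504)
head 347 [ 487.7 -323.1   50.4] 2.6649108885034245 ((488.0062255859375, -325.5748596191406), 38.183345794677734)
-0.8854422593222014 -125.64084841555714 -123.42010367729677 84.72038264677704 83.81552387433631
-0.8854422593222014 -123.90464735789584 -122.23621591670712 88.6347886124836 83.81552387433631
```

Measurements agree with the given sizes:

| Item | Value |
|---|---|
| Hub axis | about (563.5, 6) |
| Notch direction | about -1° |
| Pointer direction | about -124° |
| Sleeve | about (487.8, -325) |

The hub needs to turn about -123.5°. I'll straddle the notched lug loosely with the fingers and carry it round.

apply_moves([
  {"x":-3.54,"y":-1.72,"hand":1},
  {"x":-3.54,"y":-1.72},
  {"x":-3.54,"y":-1.72},
  {"x":-3.54,"y":-1.72},
  {"x":-3.54,"y":-1.72},
  {"x":-3.54,"y":-1.72},
  {"x":-3.54,"y":-1.72},
  {"x":-3.54,"y":-1.72},
  {"x":-3.54,"y":-1.72},
  {"x":-3.54,"y":-1.72},
])

```text
invalid input
```

apply_moves([
  {"x":-3.54,"y":-1.72},
  {"x":-3.54,"y":-1.72},
  {"x":-3.54,"y":-1.72},
  {"x":-3.54,"y":-1.72},
  {"x":-3.54,"y":-1.72},
  {"x":-3.54,"y":-1.72},
  {"yaw":-8.2},
  {"yaw":-8.2},
  {"yaw":-8.2},
  {},
])

```text
invalid input
```

Run:
```python
from h import *
s=read_state(); print(s['time'],s['tool_pos'],np.round(s['ee_rot'],3).tolist(),s['qpos'])
c,T=pose('wrist'); np.save('pics/wT1.npy',T)
p,d=snap('wrist','w1'); cv2.imwrite('pics/w1b.png',cv2.resize(p[:,:,::-1],(800,600),interpolation=cv2.INTER_CUBIC))
```

```text
0.1 [236.43178928 496.11009485 223.44191591] [[-0.903, 0.43, -0.001], [0.43, 0.903, -0.002], [0.0, -0.002, -1.0]] [ 1.02288615e+00  8.79071047e-02  1.37203423e+00  1.28886049e-05
  1.68360077e+00 -1.03069907e-01]
```

View pics/w1b.png

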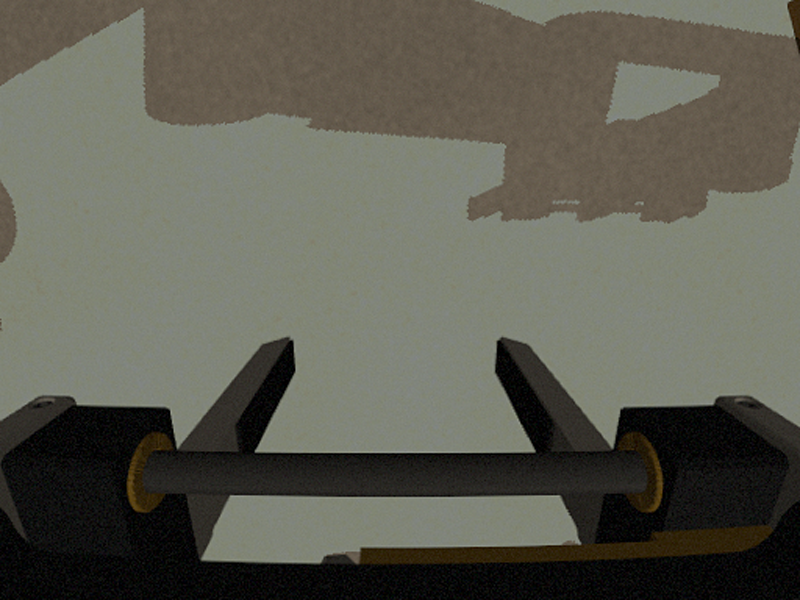

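The wrist picture shows only the counter and the open fingers: the calls were refused and the arm didn't move. Rows probably need all five fields, so I'll try one row.

apply_moves([
  {"x":-3.54,"y":-1.72,"z":0,"yaw":0,"hand":1},
])

```text
time: 0.25
tool_pos: [259.3, 467.3, 223.5]
ee_rot: [[-0.905, 0.425, -0.002], [0.425, 0.905, 0.0], [0.002, -0.001, -1.0]]
ft_force: [1.1, 0.4, 0.4]
grip_width: 0.999
grip_force: 0.0
```

apply_moves([
  {"x":-3.54,"y":-1.72,"z":0,"yaw":0,"hand":1},
  {"x":-3.54,"y":-1.72,"z":0,"yaw":0,"hand":1},
  {"x":-3.54,"y":-1.72,"z":0,"yaw":0,"hand":1},
  {"x":-3.54,"y":-1.72,"z":0,"yaw":0,"hand":1},
  {"x":-3.54,"y":-1.72,"z":0,"yaw":0,"hand":1},
  {"x":-3.54,"y":-1.72,"z":0,"yaw":0,"hand":1},
  {"x":-3.54,"y":-1.72,"z":0,"yaw":0,"hand":1},
  {"x":-3.54,"y":-1.72,"z":0,"yaw":0,"hand":1},
  {"x":-3.54,"y":-1.72,"z":0,"yaw":0,"hand":1},
  {"x":-3.54,"y":-1.72,"z":0,"yaw":0,"hand":1},
])

```text
time: 1.25
tool_pos: [507.4, 156.7, 224.2]
ee_rot: [[-0.903, 0.43, -0.0], [0.43, 0.903, 0.0], [0.0, -0.0, -1.0]]
ft_force: [0.8, 0.6, -0.1]
grip_width: 1.0
grip_force: 0.0
```

apply_moves([
  {"x":-3.54,"y":-1.72,"z":0,"yaw":0,"hand":1},
  {"x":-3.54,"y":-1.72,"z":0,"yaw":0,"hand":1},
  {"x":-3.54,"y":-1.72,"z":0,"yaw":0,"hand":1},
  {"x":-3.54,"y":-1.72,"z":0,"yaw":0,"hand":1},
  {"x":-3.54,"y":-1.72,"z":0,"yaw":0,"hand":1},
  {"x":0,"y":0,"z":0,"yaw":-8.2,"hand":1},
  {"x":0,"y":0,"z":0,"yaw":-8.2,"hand":1},
  {"x":0,"y":0,"z":0,"yaw":-8.2,"hand":1},
  {"x":0,"y":0,"z":0,"yaw":0,"hand":1},
  {"x":0,"y":0,"z":0,"yaw":0,"hand":1},
])

```text
time: 2.25
tool_pos: [629.4, 4.4, 224.1]
ee_rot: [[-1.0, 0.018, -0.001], [0.018, 1.0, 0.0], [0.001, 0.0, -1.0]]
ft_force: [-0.4, 0.0, 0.1]
grip_width: 0.999
grip_force: 0.0
```

Run:
```python
from h import *
s=read_state(); print(s['time'],s['tool_pos'],np.round(s['ee_rot'],3).tolist(),s['qpos'])
c,T=pose('wrist'); np.save('pics/wT2.npy',T)
p,d=snap('wrist','w2'); cv2.imwrite('pics/w2b.png',cv2.resize(p[:,:,::-1],(800,600),interpolation=cv2.INTER_CUBIC))
```

```text
2.25 [629.42465331   4.41044991 224.10179031] [[-1.0, 0.018, -0.001], [0.018, 1.0, 0.0], [0.001, 0.0, -1.0]] [-8.30995650e-02  2.66246555e-01  1.16469081e+00  1.21714729e-04
  1.71128396e+00 -1.63547764e+00]
```

View pics/w2b.png

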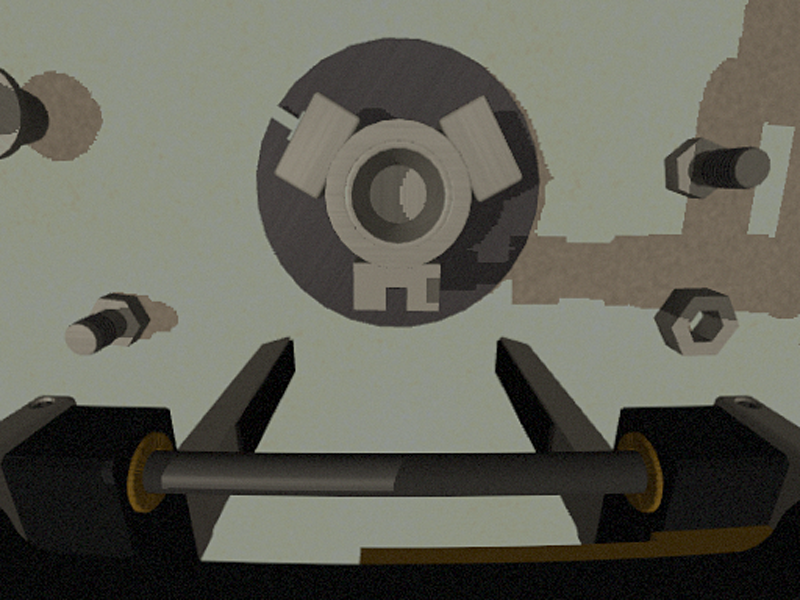

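The wrist view shows the notched lug between the fingers' lines, with the notch mouth at (397,310), the bore mouth centred at (399,196) and the pointer tail at (281,113). Lug end corners are at (354,309) and (440,310).

Run:
```python
from h import *
c=calibration('wrist');T=np.load('pics/wT2.npy');d=np.load('pics/w2.npy')
P=lambda u,v:((u+.5)*.64-.5,(v+.5)*.64-.5)
f=lambda u,v,z:atz(c,T,P(u,v),z).round(1)
print('bore',f(399,196,84),'bore edges',f(346,196,84),f(452,196,84),f(399,144,84),f(399,245,84),'notch',f(397,310,84),'corners',f(354,309,84),f(440,310,84),'tail',f(281,113,28))
p=[atd(c,T,(u,v),d[v,u]) for v in range(50,205) for u in range(160,350) if d[v,u]>0]
p=np.array(p);q=p[(p[:,2]>80)&(p[:,2]<88)]; print(len(q),q.mean(0))
m=np.array([f(397+52*0,196,84)])
```

```text
bore [561.4  10.1  84. ] bore edges [560.6 -27.1  84. ] [562.   47.3  84. ] [526.6  10.6  84. ] [595.9   9.5  84. ] notch [645.1   7.3  84. ] corners [643.7 -25.1  84. ] [645.7  39.7  84. ] tail [496.4 -82.5  28. ]
9520 [556.69612551   9.46934289  82.82532184]
```

apply_moves([
  {"x":0,"y":0.2,"z":3,"yaw":0,"hand":1},
  {"x":0,"y":0,"z":3,"yaw":0,"hand":1},
  {"x":0,"y":0,"z":3,"yaw":0,"hand":1},
  {"x":0,"y":0,"z":2,"yaw":0,"hand":1},
  {"x":0,"y":0,"z":2,"yaw":0,"hand":1},
  {"x":0,"y":0,"z":2,"yaw":0,"hand":1},
  {"x":0,"y":0,"z":0,"yaw":0,"hand":0.75},
  {"x":0,"y":0,"z":0,"yaw":0,"hand":0.75},
  {"x":0,"y":0,"z":0,"yaw":0,"hand":0.75},
  {"x":0,"y":0,"z":0,"yaw":0,"hand":0.75},
])

```text
time: 3.3
tool_pos: [630.6, 6.3, 76.3]
ee_rot: [[-1.0, 0.016, 0.003], [0.016, 1.0, -0.0], [-0.003, -0.0, -1.0]]
ft_force: [0.5, -0.1, -0.6]
grip_width: 0.754
grip_force: 0.0
```

apply_moves([
  {"x":0.037,"y":-0.706,"z":0,"yaw":6,"hand":0.75},
  {"x":0.037,"y":-0.706,"z":0,"yaw":6,"hand":0.75},
  {"x":0.037,"y":-0.706,"z":0,"yaw":6,"hand":0.75},
  {"x":0.037,"y":-0.706,"z":0,"yaw":6,"hand":0.75},
  {"x":0.037,"y":-0.706,"z":0,"yaw":6,"hand":0.75},
  {"x":0.037,"y":-0.706,"z":0,"yaw":6,"hand":0.75},
  {"x":0.037,"y":-0.706,"z":0,"yaw":6,"hand":0.75},
  {"x":0.037,"y":-0.706,"z":0,"yaw":6,"hand":0.75},
  {"x":0.037,"y":-0.706,"z":0,"yaw":6,"hand":0.75},
  {"x":0.037,"y":-0.706,"z":0,"yaw":6,"hand":0.75},
])

```text
time: 4.3
tool_pos: [596.3, -50.4, 76.0]
ee_rot: [[-0.483, 0.875, 0.004], [0.875, 0.483, 0.002], [-0.0, 0.005, -1.0]]
ft_force: [2.0, 2.6, 0.4]
grip_width: 0.751
grip_force: 1.8
```

apply_moves([
  {"x":0.037,"y":-0.706,"z":0,"yaw":6,"hand":0.75},
  {"x":0.037,"y":-0.706,"z":0,"yaw":6,"hand":0.75},
  {"x":0.037,"y":-0.706,"z":0,"yaw":6,"hand":0.75},
  {"x":0.037,"y":-0.706,"z":0,"yaw":6,"hand":0.75},
  {"x":0.037,"y":-0.706,"z":0,"yaw":6,"hand":0.75},
  {"x":0.037,"y":-0.706,"z":0,"yaw":6,"hand":0.75},
  {"x":0.037,"y":-0.706,"z":0,"yaw":6,"hand":0.75},
  {"x":0.037,"y":-0.706,"z":0,"yaw":6,"hand":0.75},
  {"x":0.037,"y":-0.706,"z":0,"yaw":6,"hand":0.75},
  {"x":0,"y":0,"z":0,"yaw":0,"hand":0.75},
])

```text
time: 5.3
tool_pos: [534.2, -53.8, 76.0]
ee_rot: [[0.421, 0.907, 0.003], [0.907, -0.421, -0.001], [0.001, 0.003, -1.0]]
ft_force: [0.1, -0.5, 1.1]
grip_width: 0.752
grip_force: 0.1
```

Run:
```python
from h import *
s=read_state(); print(s['time'],s['tool_pos'],np.round(s['ee_rot'],3).tolist(),s['ft_torque'])
c,T=pose('wrist'); np.save('pics/wT3.npy',T)
w,_=snap('wrist','w3'); 
p,d=snap('top','t3'); a=cv2.convertScaleAbs(p[155:245,190:310,::-1],alpha=1.4)
a=cv2.resize(a,None,fx=4,fy=4,interpolation=cv2.INTER_CUBIC)
b=cv2.resize(w[:,:,::-1],(480,360)); cv2.imwrite('pics/v3.png',np.hstack([np.vstack([a[:,:,:]])[:,:320+160], np.zeros((360,0,3),np.uint8)]) if 0 else np.hstack([cv2.resize(a,(400,300)),cv2.resize(w[:,:,::-1],(400,300))]))
```

```text
5.3 [534.19932594 -53.83232042  75.96154624] [[0.421, 0.907, 0.003], [0.907, -0.421, -0.001], [0.001, 0.003, -1.0]] [-0.10269107  0.09022334  0.03914017]
```

View pics/v3.png

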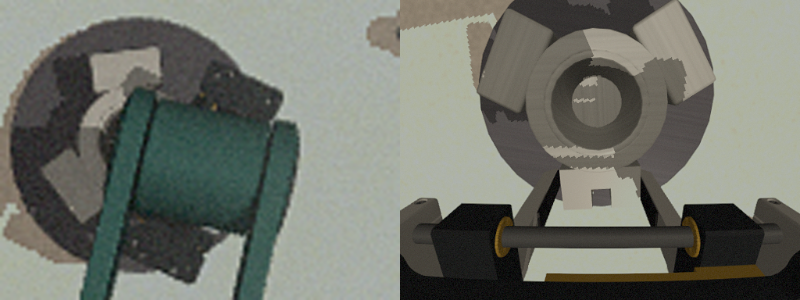

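The top view is blocked by the arm. The wrist view shows the notched lug between the fingers with the notch at (601,197), still about 12° short, so I'll push the rest, back off to centre, and rise for a look.

apply_moves([
  {"x":0.02,"y":-0.47,"z":0,"yaw":4,"hand":0.75},
  {"x":0.02,"y":-0.47,"z":0,"yaw":4,"hand":0.75},
  {"x":0.02,"y":-0.47,"z":0,"yaw":4,"hand":0.75},
  {"x":0,"y":0,"z":0,"yaw":0,"hand":0.75},
  {"x":0,"y":0.35,"z":0,"yaw":0,"hand":0.8},
  {"x":0,"y":0,"z":-2,"yaw":0,"hand":1},
  {"x":0,"y":0,"z":-4,"yaw":0,"hand":1},
  {"x":0,"y":0,"z":-4,"yaw":0,"hand":1},
  {"x":0,"y":0,"z":-4,"yaw":0,"hand":1},
  {"x":0,"y":0,"z":0,"yaw":0,"hand":1},
])

```text
time: 6.4
tool_pos: [527.3, -49.3, 221.6]
ee_rot: [[0.599, 0.801, 0.012], [0.801, -0.599, -0.002], [0.005, 0.011, -1.0]]
ft_force: [-0.3, -0.3, 0.2]
grip_width: 1.0
grip_force: 0.0
```

Run:
```python
from h import *
s=read_state(); print(s['time'],s['tool_pos'],np.round(s['ee_rot'],3).tolist())
c,T=pose('wrist'); np.save('pics/wT4.npy',T)
w,_=snap('wrist','w4'); cv2.imwrite('pics/w4b.png',cv2.resize(w[:270,90:420,::-1],None,fx=2.2,fy=2.2,interpolation=cv2.INTER_CUBIC))
```

```text
6.4 [527.30882602 -49.30934655 221.61829618] [[0.599, 0.801, 0.012], [0.801, -0.599, -0.002], [0.005, 0.011, -1.0]]
```

View pics/w4b.png

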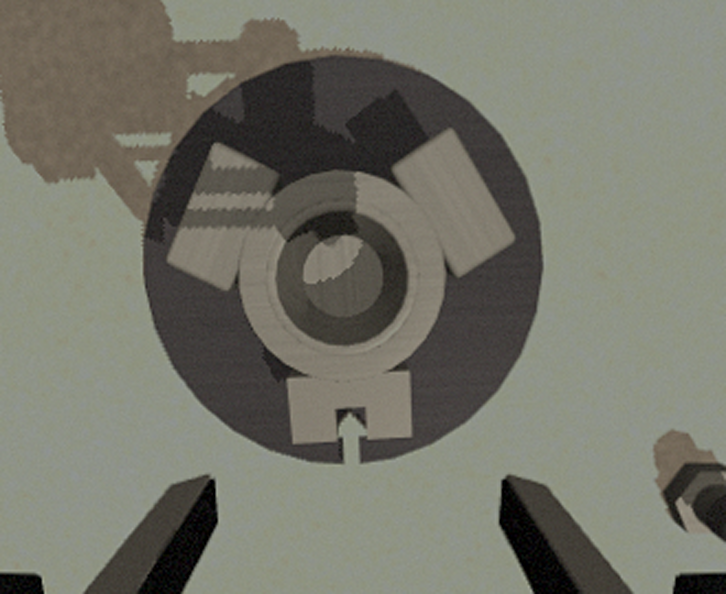

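The view shows the notch mouth at about (352,441) (lug corners (292,444) and (411,437)), the pointer tip at (350,410), its tail at (351,463) and the bore at (342,275). It's nearly aligned.

Run:
```python
from h import *
c=calibration('wrist');T=np.load('pics/wT4.npy')
P=lambda u,v:(90+(u+.5)/2.2-.5,(v+.5)/2.2-.5)
f=lambda u,v,z:atz(c,T,P(u,v),z)
E=[f(*p,84) for p in((240,275),(445,275),(342,170),(342,380))]
b=np.array([*((E[0]+E[1])/2)[:2],84]) ; b2=(E[2]+E[3])/2
tip=f(350,410,28);tail=f(351,463,28);n=f(352,441,84);c1=f(292,444,84);c2=f(411,437,84);cb1=f(288,379,84);cb2=f(410,371,84)
# base circle
B=[f(143,258,20),f(543,258,20)]
an=lambda a,o:np.degrees(np.arctan2((a-o)[1],(a-o)[0]))
for o in(b,b2,f(342,275,84)): print(o.round(1),'notch',an(n,o),'mid',an((c1+c2)/2,o),'tip',an(tip,o),'tail',an(tail,o),np.hypot(*(tip-o)[:2]),np.hypot(*(tail-o)[:2]),np.hypot(*(n-o)[:2]))
print('arrow dir',an(tail,tip),'flank perp',an(c2,c1)-90, 'flanks',an(c1,cb1),an(c2,cb2), 'w',np.hypot(*(c2-c1)[:2]), (B[0]+B[1])/2, np.linalg.norm(B[0]-B[1]))
# other lugs' outer corners -> direction
m=(f(516,238,84)+f(453,128,84))/2; m2=(f(215,142,84)+f(167,263,84))/2
for o in(b,): print(an(m,o),an(m2,o))
```

```text
[563.1  10.9  84. ] notch -123.82430873709446 mid -124.01120697094788 tip -124.61529417415913 tail -125.00243208570387 84.01044999024825 119.00281470521189 86.25775935504173
[561.6   9.3  84. ] notch -123.53607478208134 mid -123.72670441189491 tip -124.33958583523784 tail -124.81628876758744 81.89083633861179 116.8802556047007 84.14390431351595
[562.8  10.9  84. ] notch -123.63004689956097 mid -123.8165266812409 tip -124.41682214755247 tail -124.86272660678326 83.90261866766521 118.89287213375336 86.15394237338917
arrow dir -125.93174191442209 flank perp -123.39680901923988 flanks -125.12680341799611 -124.56272679076373 w 63.381037553473725 [567.62002159  17.81889971  20.        ] 239.83314317942856
-4.798975436952412 118.38204434911731
```

Both the lug and pointer directions are near -124.5° (within about 1°, the limit being 4°), and the axis from the wrist views is consistently (562, 10.3). Next, the sleeve.

apply_moves([
  {"x":-3.45,"y":1.86,"z":0,"yaw":0,"hand":1},
  {"x":-3.45,"y":1.86,"z":0,"yaw":0,"hand":1},
  {"x":-3.45,"y":1.86,"z":0,"yaw":0,"hand":1},
  {"x":-3.45,"y":1.86,"z":0,"yaw":0,"hand":1},
  {"x":-3.45,"y":1.86,"z":0,"yaw":0,"hand":1},
  {"x":-3.45,"y":1.86,"z":0,"yaw":0,"hand":1},
  {"x":-3.45,"y":1.86,"z":0,"yaw":0,"hand":1},
  {"x":0,"y":0,"z":0,"yaw":0,"hand":1},
  {"x":0,"y":0,"z":0,"yaw":0,"hand":1},
])

```text
time: 7.35
tool_pos: [482.6, -320.0, 212.0]
ee_rot: [[0.601, 0.799, -0.003], [0.799, -0.601, 0.004], [0.001, -0.005, -1.0]]
ft_force: [-0.9, 0.6, 0.5]
grip_width: 1.0
grip_force: 0.0
```

Run:
```python
from h import *
s=read_state(); print(s['time'],s['tool_pos'],np.round(s['ee_rot'],3).tolist())
c,T=pose('wrist'); np.save('pics/wT5.npy',T)
w,_=snap('wrist','w5'); cv2.imwrite('pics/w5b.png',cv2.resize(w[30:300,90:420,::-1],None,fx=2.2,fy=2.2,interpolation=cv2.INTER_CUBIC))
```

```text
7.35 [ 482.60305457 -320.00232346  211.95733604] [[0.601, 0.799, -0.003], [0.799, -0.601, 0.004], [0.001, -0.005, -1.0]]
```

View pics/w5b.png

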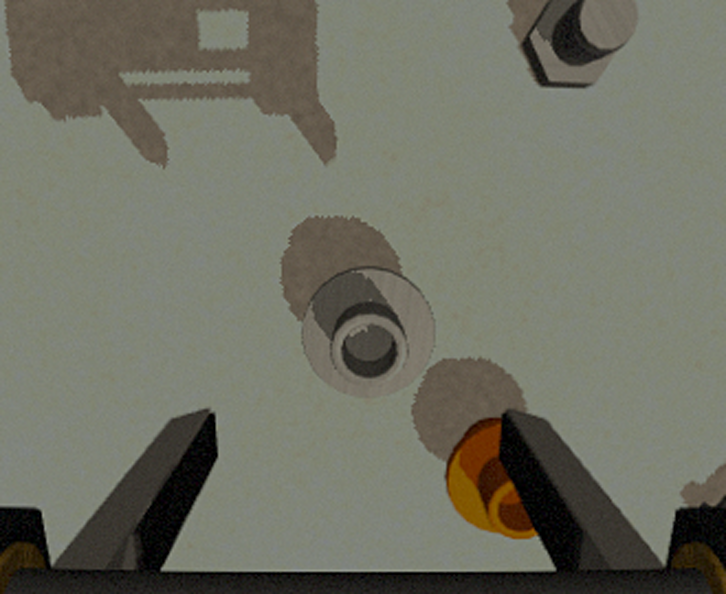

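The sleeve's neck top is centred at (370,347) and its head at (369,332). The orange look-alike at (505,490) lies behind the right finger in the view, so I'll compute clearance.

Run:
```python
from h import *
c=calibration('wrist');T=np.load('pics/wT5.npy');s=read_state()
P=lambda u,v:(90+(u+.5)/2.2-.5,30+(v+.5)/2.2-.5)
f=lambda u,v,z:atz(c,T,P(u,v),z)
R=np.array(s['ee_rot']);t=np.array(s['tool_pos'])
for n,a in(('neck',f(370,347,84)),('neck from edges',(f(330,347,84)+f(410,347,84)+f(370,312,84)+f(370,384,84))/4),('head',(f(302,332,50)+f(436,332,50)+f(369,266,50)+f(369,399,50))/4),('orange',f(505,508,84))):
    print(n,a.round(1),'tool',(R.T@(a-t)).round(1))
print(np.linalg.norm(f(330,347,84)-f(410,347,84)),np.linalg.norm(f(302,332,50)-f(436,332,50)))
```

```text
neck [ 486.6 -321.8   84. ] tool [ -0.    4.9 128.6]
neck from edges [ 486.4 -322.2   84. ] tool [ -0.5   4.9 128.6]
head [ 485.7 -322.8   50. ] tool [ -1.4   4.9 162.6]
orange [ 491.4 -440.8   84. ] tool [-92.4  80.1 128.2]
40.59470062795109 75.52757981422631
```

apply_moves([
  {"x":-0.07,"y":0.49,"z":0,"yaw":0,"hand":1},
  {"x":0,"y":0,"z":3,"yaw":0,"hand":1},
  {"x":0,"y":0,"z":3,"yaw":0,"hand":1},
  {"x":0,"y":0,"z":3,"yaw":0,"hand":1},
  {"x":0,"y":0,"z":2,"yaw":0,"hand":1},
  {"x":0,"y":0,"z":1.5,"yaw":0,"hand":1},
  {"x":0,"y":0,"z":0.5,"yaw":0,"hand":1},
  {"x":0,"y":0,"z":0,"yaw":0,"hand":1},
  {"x":0,"y":0,"z":0,"yaw":0,"hand":1},
])

```text
time: 8.3
tool_pos: [487.9, -323.8, 85.9]
ee_rot: [[0.6, 0.8, 0.002], [0.8, -0.6, -0.001], [0.0, 0.002, -1.0]]
ft_force: [0.3, -0.4, -0.7]
grip_width: 1.004
grip_force: 0.0
```

apply_moves([
  {"x":0,"y":-0.1,"z":0.6,"yaw":0,"hand":1},
  {"x":0,"y":0,"z":0.6,"yaw":0,"hand":1},
  {"x":0,"y":0,"z":0,"yaw":0,"hand":0.6},
  {"x":0,"y":0,"z":0,"yaw":0,"hand":0.3},
  {"x":0,"y":0,"z":0,"yaw":0,"hand":0.3},
  {"x":0,"y":0,"z":0,"yaw":0,"hand":0.3},
  {"x":0,"y":0,"z":0,"yaw":0,"hand":0.3},
  {"x":0,"y":0,"z":0,"yaw":0,"hand":0.3},
], grip_force=25)

```text
time: 9.1
tool_pos: [486.3, -322.9, 72.6]
ee_rot: [[0.6, 0.8, 0.0], [0.8, -0.6, -0.0], [0.0, 0.0, -1.0]]
ft_force: [0.2, 0.1, 0.9]
grip_width: 0.524
grip_force: 0.0
```

apply_moves([
  {"x":0,"y":0,"z":0,"yaw":0,"hand":0.3},
  {"x":0,"y":0,"z":0,"yaw":0,"hand":0.3},
  {"x":0,"y":0,"z":0,"yaw":0,"hand":0.3},
  {"x":0,"y":0,"z":0,"yaw":0,"hand":0.3},
])

```text
time: 9.5
tool_pos: [486.5, -322.9, 72.5]
ee_rot: [[0.6, 0.8, 0.0], [0.8, -0.6, -0.0], [0.0, 0.0, -1.0]]
ft_force: [1.1, 0.0, 0.3]
grip_width: 0.422
grip_force: 25.0
```

The grip holds (39.7 mm opening matches the 40 mm neck). Lift and carry.

apply_moves([
  {"x":0,"y":0,"z":-1,"yaw":0,"hand":0.3},
  {"x":0,"y":0,"z":-2,"yaw":0,"hand":0.3},
  {"x":0,"y":0,"z":-3,"yaw":0,"hand":0.3},
  {"x":0,"y":0,"z":-3,"yaw":0,"hand":0.3},
  {"x":0,"y":0,"z":-2,"yaw":0,"hand":0.3},
  {"x":0,"y":0,"z":-1,"yaw":0,"hand":0.3},
  {"x":0,"y":0,"z":0,"yaw":0,"hand":0.3},
])

```text
time: 10.2
tool_pos: [486.5, -323.0, 193.3]
ee_rot: [[0.6, 0.8, 0.001], [0.8, -0.6, -0.001], [0.0, 0.001, -1.0]]
ft_force: [-0.2, 1.4, -6.5]
grip_width: 0.42
grip_force: 25.0
```

apply_moves([
  {"x":1.5,"y":-0.7,"z":0,"yaw":0,"hand":0.3},
  {"x":3.5,"y":-1.55,"z":0,"yaw":0,"hand":0.3},
  {"x":3.7,"y":-1.65,"z":0,"yaw":0,"hand":0.3},
  {"x":3.7,"y":-1.65,"z":0,"yaw":0,"hand":0.3},
  {"x":3.7,"y":-1.65,"z":0,"yaw":0,"hand":0.3},
  {"x":3.7,"y":-1.65,"z":0,"yaw":0,"hand":0.3},
  {"x":3.7,"y":-1.65,"z":0,"yaw":0,"hand":0.3},
  {"x":3.7,"y":-1.65,"z":0,"yaw":0,"hand":0.3},
  {"x":2.6,"y":-1.2,"z":0,"yaw":0,"hand":0.3},
  {"x":1.3,"y":-0.6,"z":0,"yaw":0,"hand":0.3},
])

```text
time: 11.2
tool_pos: [560.0, 13.4, 190.0]
ee_rot: [[0.597, 0.802, -0.005], [0.802, -0.597, 0.002], [-0.001, -0.005, -1.0]]
ft_force: [0.5, -0.5, -6.8]
grip_width: 0.423
grip_force: 25.0
```

apply_moves([
  {"x":0,"y":0,"z":0,"yaw":0,"hand":0.3},
  {"x":0,"y":0,"z":0,"yaw":0,"hand":0.3},
  {"x":0,"y":0,"z":0,"yaw":0,"hand":0.3},
])

```text
time: 11.5
tool_pos: [560.9, 8.3, 191.9]
ee_rot: [[0.602, 0.799, -0.001], [0.799, -0.602, -0.001], [-0.001, -0.0, -1.0]]
ft_force: [-0.1, 0.5, -5.9]
grip_width: 0.42
grip_force: 25.0
```

apply_moves([
  {"x":0.18,"y":0,"z":0,"yaw":0,"hand":0.3},
  {"x":0,"y":0,"z":1,"yaw":0,"hand":0.3},
  {"x":0,"y":0,"z":1,"yaw":0,"hand":0.3},
  {"x":0,"y":0,"z":1,"yaw":0,"hand":0.3},
  {"x":0,"y":0,"z":1,"yaw":0,"hand":0.3},
  {"x":0,"y":0,"z":1,"yaw":0,"hand":0.3},
  {"x":0,"y":0,"z":0,"yaw":0,"hand":0.3},
  {"x":0,"y":0,"z":0,"yaw":0,"hand":0.3},
])

```text
time: 12.3
tool_pos: [562.3, 11.1, 142.1]
ee_rot: [[0.6, 0.8, -0.001], [0.8, -0.6, 0.0], [-0.0, -0.001, -1.0]]
ft_force: [0.7, 0.4, -6.7]
grip_width: 0.42
grip_force: 25.0
```

Run:
```python
from h import *
s=read_state(); print(s['time'],s['tool_pos'],s['ft_force'])
w,_=snap('wrist','w6'); p,d=snap('side','s6')
a=cv2.resize(w[90:290,140:370,::-1],None,fx=1.75,fy=1.75,interpolation=cv2.INTER_CUBIC)
b=cv2.resize(cv2.convertScaleAbs(p[140:230,195:305,::-1],alpha=1.3),(400,a.shape[0]),interpolation=cv2.INTER_CUBIC)
cv2.imwrite('pics/v6.png',np.hstack([a[:,:400],b]))
```

```text
12.3 [562.27731389  11.13801859 142.05649973] [ 0.71236694  0.38835375 -6.66517993]
```

View pics/v6.png

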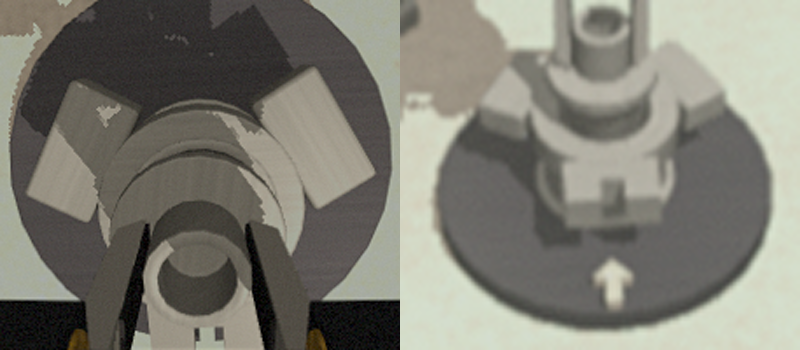

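The sleeve's barrel is in the bore mouth. In the side view the head centre (602) lines up with the hub centre (602), and the notch (613,196) lines up with the arrow (612,285). Continue lowering, watching the force.

apply_moves([
  {"x":0,"y":0,"z":0.5,"yaw":0,"hand":0.3},
  {"x":0,"y":0,"z":0.5,"yaw":0,"hand":0.3},
  {"x":0,"y":0,"z":0.4,"yaw":0,"hand":0.3},
  {"x":0,"y":0,"z":0,"yaw":0,"hand":0.3},
  {"x":0,"y":0,"z":0,"yaw":0,"hand":0.3},
])

```text
time: 12.9
tool_pos: [562.3, 11.1, 128.2]
ee_rot: [[0.6, 0.8, -0.001], [0.8, -0.6, 0.0], [-0.0, -0.001, -1.0]]
ft_force: [0.3, -0.9, -6.4]
grip_width: 0.424
grip_force: 25.0
```

apply_moves([
  {"x":0,"y":0,"z":0.2,"yaw":0,"hand":0.3},
  {"x":0,"y":0,"z":0.2,"yaw":0,"hand":0.3},
  {"x":0,"y":0,"z":0.1,"yaw":0,"hand":0.3},
  {"x":0,"y":0,"z":0,"yaw":0,"hand":0.3},
  {"x":0,"y":0,"z":0,"yaw":0,"hand":0.3},
])

```text
time: 13.4
tool_pos: [562.4, 11.1, 123.5]
ee_rot: [[0.6, 0.8, 0.0], [0.8, -0.6, 0.0], [0.0, 0.0, -1.0]]
ft_force: [0.2, -0.3, -6.5]
grip_width: 0.423
grip_force: 25.0
```

apply_moves([
  {"x":0,"y":0,"z":0.15,"yaw":0,"hand":0.3},
  {"x":0,"y":0,"z":0.15,"yaw":0,"hand":0.3},
  {"x":0,"y":0,"z":0,"yaw":0,"hand":0.3},
  {"x":0,"y":0,"z":0,"yaw":0,"hand":0.3},
])

```text
time: 13.8
tool_pos: [562.4, 11.1, 120.4]
ee_rot: [[0.6, 0.8, -0.0], [0.8, -0.6, 0.0], [-0.0, -0.0, -1.0]]
ft_force: [-0.0, -0.0, -5.8]
grip_width: 0.42
grip_force: 25.0
```

apply_moves([
  {"x":0,"y":0,"z":0.1,"yaw":0,"hand":0.3},
  {"x":0,"y":0,"z":0.1,"yaw":0,"hand":0.3},
  {"x":0,"y":0,"z":0,"yaw":0,"hand":0.3},
  {"x":0,"y":0,"z":0,"yaw":0,"hand":0.3},
])

```text
time: 14.2
tool_pos: [562.4, 11.0, 118.5]
ee_rot: [[0.6, 0.8, 0.0], [0.8, -0.6, -0.0], [-0.0, 0.0, -1.0]]
ft_force: [0.3, -0.2, -7.0]
grip_width: 0.42
grip_force: 25.0
```

apply_moves([
  {"x":0,"y":0,"z":0.1,"yaw":0,"hand":0.3},
  {"x":0,"y":0,"z":0,"yaw":0,"hand":0.3},
  {"x":0,"y":0,"z":0,"yaw":0,"hand":0.3},
])

```text
time: 14.5
tool_pos: [562.6, 10.9, 117.5]
ee_rot: [[0.6, 0.8, 0.0], [0.8, -0.6, -0.0], [0.0, 0.0, -1.0]]
ft_force: [-0.0, -1.7, -5.9]
grip_width: 0.419
grip_force: 25.0
```

apply_moves([
  {"x":0,"y":0,"z":0.08,"yaw":0,"hand":0.3},
  {"x":0,"y":0,"z":0,"yaw":0,"hand":0.3},
  {"x":0,"y":0,"z":0,"yaw":0,"hand":0.3},
])

```text
time: 14.8
tool_pos: [562.7, 10.9, 116.9]
ee_rot: [[0.6, 0.8, 0.001], [0.8, -0.6, -0.0], [0.0, 0.001, -1.0]]
ft_force: [1.8, -2.5, -6.4]
grip_width: 0.421
grip_force: 25.0
```

apply_moves([
  {"x":-0.02,"y":0.06,"z":0,"yaw":0,"hand":0.3},
  {"x":0,"y":0,"z":0.08,"yaw":0,"hand":0.3},
  {"x":0,"y":0,"z":0,"yaw":0,"hand":0.3},
  {"x":0,"y":0,"z":0,"yaw":0,"hand":0.3},
])

```text
time: 15.2
tool_pos: [562.8, 10.6, 116.5]
ee_rot: [[0.6, 0.8, 0.0], [0.8, -0.6, 0.0], [0.0, 0.0, -1.0]]
ft_force: [-0.3, 0.1, -1.1]
grip_width: 0.419
grip_force: 25.0
```

The weight has come off at exactly the home height (116.5) with no side force. Release.

apply_moves([
  {"x":0,"y":0,"z":0.03,"yaw":0,"hand":0.3},
  {"x":0,"y":0,"z":0,"yaw":0,"hand":0.5},
  {"x":0,"y":0,"z":0,"yaw":0,"hand":0.6},
  {"x":0,"y":0,"z":0,"yaw":0,"hand":0.8},
  {"x":0,"y":0,"z":0,"yaw":0,"hand":0.8},
  {"x":0,"y":0,"z":0,"yaw":0,"hand":0.8},
  {"x":0,"y":0,"z":0,"yaw":0,"hand":0.8},
  {"x":0,"y":0,"z":0,"yaw":0,"hand":0.8},
])

```text
time: 16.0
tool_pos: [562.8, 10.6, 115.6]
ee_rot: [[0.6, 0.8, 0.0], [0.8, -0.6, 0.0], [0.0, -0.0, -1.0]]
ft_force: [0.1, -0.6, 0.4]
grip_width: 0.798
grip_force: 0.0
```

apply_moves([
  {"x":0,"y":0,"z":-1,"yaw":0,"hand":0.8},
  {"x":0,"y":0,"z":-3,"yaw":0,"hand":0.8},
  {"x":0,"y":0,"z":-4,"yaw":0,"hand":0.8},
  {"x":0,"y":0,"z":-4,"yaw":0,"hand":0.8},
  {"x":-3,"y":0,"z":0,"yaw":0,"hand":0.8},
  {"x":-4,"y":0,"z":0,"yaw":0,"hand":0.8},
  {"x":0,"y":0,"z":0,"yaw":0,"hand":0.8},
  {"x":0,"y":0,"z":0,"yaw":0,"hand":0.8},
])

```text
time: 16.8
tool_pos: [520.9, -45.7, 236.5]
ee_rot: [[0.601, 0.799, 0.002], [0.799, -0.601, 0.0], [0.001, 0.001, -1.0]]
ft_force: [0.3, -0.2, 0.0]
grip_width: 0.799
grip_force: 0.0
```

Run:
```python
from h import *
s=read_state(); print(s['time'],s['tool_pos'],s['ft_force'],s['grip_width'])
c,T=pose('wrist'); np.save('pics/wT7.npy',T)
w,d=snap('wrist','w7'); p,_=snap('side','s7')
a=cv2.resize(w[:300,100:400,::-1],(500,500),interpolation=cv2.INTER_CUBIC)
b=cv2.resize(cv2.convertScaleAbs(p[130:230,200:302,::-1],alpha=1.3),(300,294)); b=np.vstack([b,np.zeros((206,300,3),np.uint8)])
cv2.imwrite('pics/v7.png',np.hstack([a,b]))
q=np.array([atd(c,T,(u,v),d[v,u]) for v in range(0,300) for u in range(100,400) if d[v,u]>0])
for lo,hi in((120,136),(90,98)):
    m=q[(q[:,2]>lo)&(q[:,2]<hi)&(np.hypot(q[:,0]-562,q[:,1]-10)<60)]; print(len(m),m.mean(0),m[:,2].std(),cv2.minEnclosingCircle(m[:,:2].astype(np.float32)))
```

```text
16.8 [520.85467028 -45.73399199 236.53086715] [ 0.28129176 -0.21473736  0.03475883] 0.7993966203855581
676 [561.1114763   10.28059365 127.0648508 ] 1.0624230012060827 ((561.0784301757812, 10.137474060058594), 20.020933151245117)
2791 [561.88946964  11.12613732  93.94386334] 1.4714891636247038 ((561.1080322265625, 9.940903663635254), 38.071006774902344)
```

View pics/v7.png

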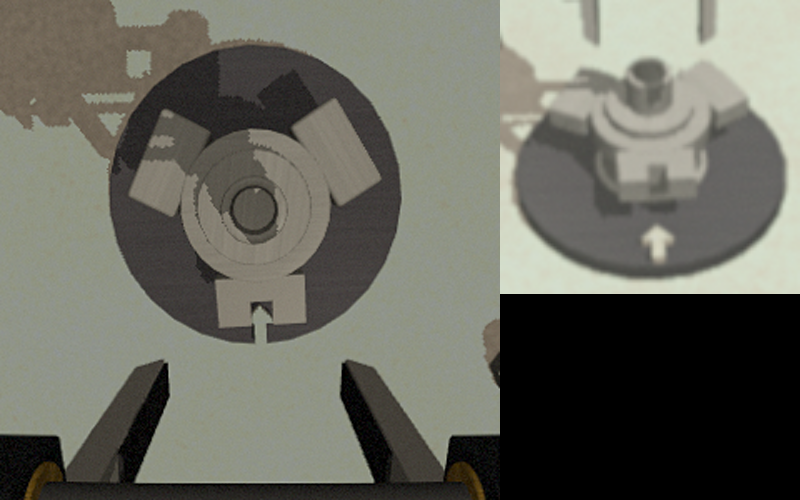

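The sleeve is home: head top at 93.9 mm (94 expected), neck and head concentric, upright. The notch at (262,325) is in line with the arrow (261,310 to 343), and the gripper is clear.

```bash
python3 -c "
from bench import *
print(close_job())"
```

```text
the job is handed in; nothing more can be done
None
```

The job is handed in: the notch faces the pointer to within about 1° by the wrist camera, the sleeve sits home and upright in the bore, and the arm is clear; the judge returned no verdict.

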